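# Cover the saucepan with the lid that fits

## Task

Three lids of the same make but different size lean in the rack. Take the one that fits the small saucepan and set it down (do not drop it) properly seated on the pan, which stays about where it stands. Leave the other two lids in the rack and do not disturb the mill, the mug or the tin.

Things in the scene. Friction and masses are not known exactly. Their poses are not given: they have to be found in the camera images.
- lid_1: steel pan lid 1, flange diameter 100 mm and 3 mm thick, under it a round plug 80 mm across and 6 mm deep; leans in one of the rack's bays. Origin: a point of the edge of the flange's underside (at the start the lowest); x points from there through the lid's centre (50 mm away), z axis is the lid's axis, out on the knob side. About 160 g.
- lid_1_knob (a point): point on the axis of lid 1's round black knob, 30 mm above the flange's underside, the height to grip; the knob's head is 28 mm across and reaches from 15 to 40 mm above the flange's underside, the slightly domed lid below it from 3 mm (edge) to 8 mm (middle); axes as the lid's
- lid_1_seat (a point): centre of the underside of lid 1's flange (the face that rests on a pan's rim); axes as the lid's
- lid_2: steel pan lid 2, flange diameter 120 mm and 3 mm thick, under it a round plug 100 mm across and 6 mm deep; leans in one of the rack's bays. Origin: a point of the edge of the flange's underside (at the start the lowest); x points from there through the lid's centre (60 mm away), z axis is the lid's axis, out on the knob side. About 160 g.
- lid_2_knob (a point): point on the axis of lid 2's round black knob, 30 mm above the flange's underside, the height to grip; the knob's head is 28 mm across and reaches from 15 to 40 mm above the flange's underside, the slightly domed lid below it from 3 mm (edge) to 8 mm (middle); axes as the lid's
- lid_2_seat (a point): centre of the underside of lid 2's flange (the face that rests on a pan's rim); axes as the lid's
- lid_3: steel pan lid 3, flange diameter 140 mm and 3 mm thick, under it a round plug 120 mm across and 6 mm deep; leans in one of the rack's bays. Origin: a point of the edge of the flange's underside (at the start the lowest); x points from there through the lid's centre (70 mm away), z axis is the lid's axis, out on the knob side. About 160 g.
- lid_3_knob (a point): point on the axis of lid 3's round black knob, 30 mm above the flange's underside, the height to grip; the knob's head is 28 mm across and reaches from 15 to 40 mm above the flange's underside, the slightly domed lid below it from 3 mm (edge) to 8 mm (middle); axes as the lid's
- lid_3_seat (a point): centre of the underside of lid 3's flange (the face that rests on a pan's rim); axes as the lid's
- pan: small steel saucepan, outside diameter 114 mm, inside 108 mm, 70 mm high, one straight dark handle that points along its -x axis to 158 mm from its centre, 47 to 63 mm up; open, empty, loose, about 0.7 kg. Origin: centre of its underside, z up
- pan_rim (a point): centre of the pan's mouth, in the plane of its rim, 70 mm above the worktop
- rack: steel wire lid rack, fixed to the worktop, 495 mm wide along its y, three 165 mm bays. The lids lean back in it: knob axes 35 degrees from vertical, leaning to the rack's -x (towards the robot). Their lower edges stand on a lip; wires between bays rise 15 mm above the flanges' underside. Origin: on the worktop under the rack; lip 60 mm to -x of it, 26 mm up; x to the back, z up
- mill: wooden pepper mill, 58 mm across, 160 mm high, origin centre of its foot; a bystander
- mug: small mug with a handle, 60x87 mm, 50 mm high, origin centre of its underside; a bystander
- tin: food tin, 57 mm across, 72 mm high, origin centre of its underside; a bystander
Things that resemble listed ones, but are neither listed nor needed, are in the scene too. What is shaped like the lid_2 but purple is not meant.

How it is judged:
At the end, for the whole second after the job is handed in: The 120 mm lid lies knob up on the pan's rim, centred within 8 mm, its flange within 3.5 mm of the rim's height, level within 3.4 degrees and at rest; the pan stands upright within 40 mm of where it stood; the 100 mm and 140 mm lids are within 30 mm of where they were in the rack (horizontal distance between lid_2_seat and pan_rim below 0.008 m and z of lid_2_seat in the frame of pan between 0.067 and 0.0735 m and angle between lid_2_seat's own z axis and vertical below 0.06 rad and angle between pan's own z axis and vertical below 0.05 rad and distance of pan from where it was at the start of the episode below 0.04 m and distance of each of lid_1, lid_3 from where it was at the start of the episode below 0.03 m and linear speed of each of lid_2, pan below 0.02 m/s); the robot touches nothing.
It fails at once if the lid is dropped: it falls free faster than 0.7 m/s (from more than 25 mm) (linear speed of lid_2 above 0.7 m/s and contact force between the fingers and lid_2 below 0.05 N).
It fails at once if another lid is moved more than 50 mm (distance of any of lid_1, lid_3 from where it was at the start of the episode above 0.05 m).
It fails at once if the pan is shoved more than 80 mm or tipped by 20 degrees (distance of pan from where it was at the start of the episode above 0.08 m or angle between pan's own z axis and vertical above 0.35 rad).
It fails at once if the mill, the mug or the tin is moved more than 30 mm or knocked over (distance of any of mill, mug, tin from where it was at the start of the episode above 0.03 m or angle between any of mill, mug, tin's own z axis and vertical above 0.5 rad).
It also fails if it takes over 37 s, if anything falls off the work surface, if the arm or the gripper's body presses on something with over 40 N, if the wrist force passes 120 N, or if a joint passes its speed limit or range.

## Robot

A 6-joint arm with a two-finger parallel gripper is mounted at the origin on a cart in front of the work surface, level with it; the furniture and walls round the work are solid. World frame = base frame: x ahead of the robot, y to its left, z up, the work surface at z = 0. Lengths are in m, angles in rad, forces in N, time in s.
With the tool pointing down it reaches from about 0.375 to 0.975 m from the base axis. Payload 3.8 kg.
Tool frame: the origin (TCP) lies on the mounting face of the last link; the fingertips stand 173 mm ahead of it and the grasp point (between the pads) lies 155 mm ahead of it; z points along the fingers, y is the line along which they close (so a half turn about z gives the same grasp; the last joint's range is limited). The gripper opens to 85 mm and grips with 20 to 120 N. Pads are 22 mm wide; open, the fingers measure 114 mm over their backs; the gripper's body (76 mm by 85 mm) begins 54 mm behind the grasp point. The pads swing forward as they close: fully open they stand 13 mm farther back than shut.
Start: joints at [1.159, 0.264, 1.604, -0, 1.274, -0.037], TCP at [0.247, 0.628, 0.405] pointing down, gripper open.
Joint ranges: [-2.63, 2.63], [-0.94, 2.18], [0.31, 2.57], [-1.31, 4.45], [0, 2.66], [-2.55, 2.55]. Speed limits (rad/s): [2.57, 2.57, 3.14, 3.14, 3.14, 3.14].

## Interface

Orientations are given as a 3x3 rotation matrix whose columns are the frame's x, y, z axes.
In Python, from rig import telemetry, imaging, workorder, models gives the robot as it stands.
- The arm moves only by the tool move_arm, never from a script. Its argument "deltas" is a list that holds one entry, the list of rows, each a list of 7 numbers: the turn, a rotation vector about the world's x, y, z in rad, then the shift along the world's x, y, z in cm, then the opening, from 0 (shut) to 1 (fully open). A call has exactly 8 rows; each row shifts and turns the commanded pose from where the row before left it; what a row does not reach is not made up. A row lasts 1/8 s, in which the tool goes at most 62.5 mm and 10.7 degrees, less where a joint would pass 70% of its speed; a pose out of reach is approached as far as the arm can. A call with a gripper value outside its range is refused whole. The fingers move at their own pace and stop on an object; the grip force is fixed at half the most. Time passes only in rows, so rows that do not move let the fingers close, or fill a call up. It gives the time, the measured TCP pose, the force, the opening and the grip force at its end, in the units of the state.
- telemetry.sense(): the state, without advancing time (a new reading comes with each control period).
- imaging.grab_frame(name): name is "scene" or "top" or "wrist"; returns the picture (384x512x3 uint8, red, green, blue); there is no depth.
- imaging.camera_params(name): a dict with "intrinsics" (3x3 intrinsics, pixels), "position" and "attitude" of the camera in the world. Camera axes: x right, y down, z forward; pixel columns grow to the right and rows downward; lengths in m; the calibration is good to about 2 mm. A picture is of the moment at which its call begins: read the wrist's pose just before it. camera_params takes no time and is no camera call; for the wrist camera it gives the pose at the moment of the call.
- workorder.close_job(): hands the job in; it is judged then, once.
Trained networks look in the newest picture that a camera, given by its name, has taken for a name from the list of things; names that differ only in an ending like _2 or _b are one class to them, and where a whole thing is asked for, a point or a joint stands for the part that bears it (a point fixed in the world has none). Each returns a list of dicts, best first, with "p" (0 to 1); they miss things now and then, are a little off and sometimes report something else, mostly with a low value. They report only what shows in the picture. A call takes as long as a camera call. They do not tell look-alikes from the thing itself.
- models.recognise(camera, label): "at" ([column, row] in pixels, amid what is visible of it).
The state is a dict: "time_s": time; "q": joint angles; "joint_vel": joint speeds; "joint_torque": joint torques, N m; "position": TCP position; "ee_rot": TCP orientation; "wrist_force": force on the tool from outside, world axes, zero at the start; "wrist_torque": the same for the moment, N m; "finger_gap": finger opening in m; "grip_force": force on a finger pad.
Only numpy, scipy, OpenCV 4.12 (cv2) and the standard library are available. Lean on these libraries where they do the work, as an engineer would, in place of code of your own. Each camera call takes 0.05 s, during which the arm holds its last target. There are 200 camera calls.

## Working session

There is one attempt and no reset: what is moved stays moved. The work goes in short steps, Python scripts to look and compute and a tool call to move; the robot and the scene stay as the last step left them, time stands still between calls to the robot, and variables do not carry over. Pictures are saved under pics/ and viewed, at most 10 in all, crops included, and the job is handed in when it is done.

Besides the shell and the picture viewer there is one more tool, called after "Emit:" as name(argument=value, ...) on one line, values as JSON. move_arm: Moves the arm, as the interface text tells. Its arguments: {"type":"object","properties":{"deltas":{"type":"array","items":{"type":"array","items":{"type":"array","items":{"type":"number"}}}}},"required":["deltas"]}

```bash
mkdir -p pics; ls; python3 - <<'E'
from rig import telemetry, imaging, models
import cv2, numpy as np
for c in ("scene","top"):
    im=imaging.grab_frame(c); cv2.imwrite(f"pics/{c}0.png",im[:,:,::-1])
    p=imaging.camera_params(c); print(c,np.round(p["intrinsics"],1).tolist(),np.round(p["position"],3),np.round(p["attitude"],3).tolist())
    for l in ("lid_1","lid_1_knob","pan","pan_rim","rack","mill","mug","tin"):
        print(l,[(np.round(d["at"]).tolist(),round(d["p"],2)) for d in models.recognise(c,l)])
s=telemetry.sense();print(s["time_s"],s["ee_rot"])
E
```

```text
pics
scene [[349.2, 0.0, 254.9], [0.0, 349.2, 187.8], [0.0, 0.0, 1.0]] [0.038 0.524 0.618] [[-0.752, -0.403, 0.522], [-0.659, 0.484, -0.576], [-0.02, -0.777, -0.629]]
lid_1 [([176.0, 198.0], 0.83), ([235.0, 250.0], 0.74), ([267.0, 146.0], 0.63), ([229.0, 172.0], 0.58), ([306.0, 192.0], 0.55)]
lid_1_knob [([231.0, 174.0], 0.74)]
pan [([304.0, 194.0], 0.62), ([179.0, 199.0], 0.36)]
pan_rim [([302.0, 192.0], 0.77)]
rack []
mill [([175.0, 260.0], 0.7)]
mug [([332.0, 163.0], 0.8)]
tin [([231.0, 298.0], 0.9), ([176.0, 197.0], 0.72), ([230.0, 172.0], 0.6), ([174.0, 263.0], 0.36), ([269.0, 143.0], 0.33)]
top [[486.1, 0.0, 258.6], [0.0, 486.1, 192.7], [0.0, 0.0, 1.0]] [0.305 0.048 1.338] [[0.01, -0.988, 0.151], [-1.0, -0.014, -0.022], [0.023, -0.151, -0.988]]
lid_1 [([327.0, 153.0], 0.88), ([203.0, 151.0], 0.82), ([261.0, 154.0], 0.57), ([206.0, 220.0], 0.55)]
lid_1_knob [([264.0, 158.0], 0.58)]
pan [([295.0, 227.0], 0.78)]
pan_rim [([291.0, 225.0], 0.61)]
rack [([246.0, 161.0], 0.89), ([262.0, 157.0], 0.66)]
mill [([154.0, 205.0], 0.72)]
mug [([351.0, 221.0], 0.7)]
tin [([162.0, 257.0], 0.62)]
0.9 [[-9.30576795e-01  3.66096745e-01  3.45173154e-05]
 [ 3.66096747e-01  9.30576794e-01  5.69559391e-05]
 [-1.12696288e-05  6.56385522e-05 -9.99999998e-01]]
```

```bash
python3 - <<'E'
import cv2
a=cv2.imread("pics/top0.png")[110:290,120:390]
cv2.imwrite("pics/topc.png",cv2.resize(a,None,fx=2.9,fy=2.9,interpolation=cv2.INTER_CUBIC))
a=cv2.imread("pics/scene0.png")[90:340,100:400]
cv2.imwrite("pics/scenec.png",cv2.resize(a,None,fx=2.4,fy=2.4,interpolation=cv2.INTER_CUBIC))
E
```

```text
(no output)
```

View pics/topc.png

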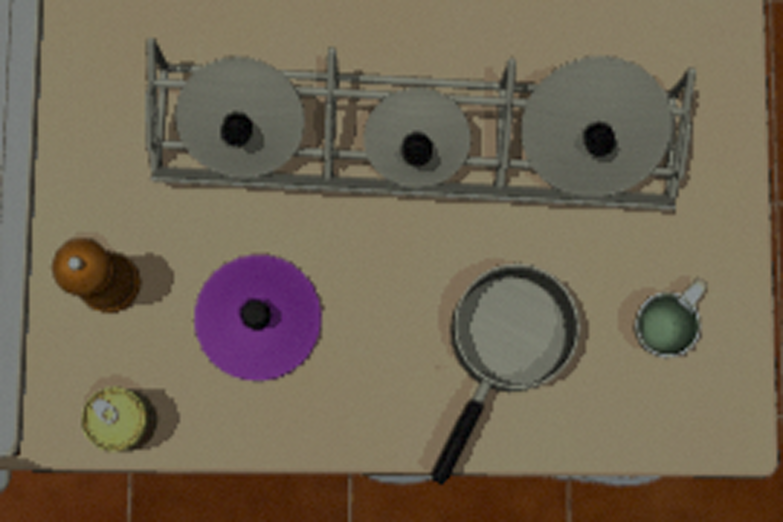

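View pics/scenec.png

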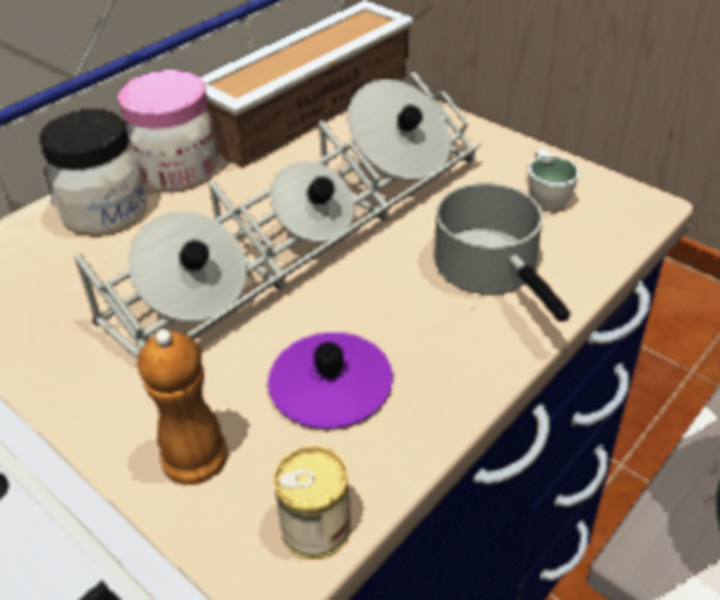

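The top view shows four lid-like things (full-image pixels):
- Left bay (202,150): about 44 px across.
- Middle bay (264,157): about 37 px.
- Right bay (326,153): about 52 px.
- Purple lid on the worktop (209,219): excluded by its colour.

The left-bay lid is the middle size of the three in the rack, so it is the 120 mm lid_2. The enlarged crop confirms this. The pan is at (297,222), with its handle pointing down and slightly left.

```bash
cat > h.py <<'E'
import cv2, numpy as np
from rig import imaging
from scipy.optimize import least_squares
def cam(c):
    p=imaging.camera_params(c); return np.array(p["intrinsics"]),np.array(p["position"]),np.array(p["attitude"])
def proj(C,X):
    K,t,R=C; v=(np.atleast_2d(X)-t)@R@K.T; return v[:,:2]/v[:,2:]
def plane(C,uv,z):
    K,t,R=C; d=R@np.linalg.solve(K,[*uv,1]); return t+d*(z-t[2])/d[2]
def tri(obs):
    r=least_squares(lambda X:np.concatenate([proj(C,X)[0]-uv for C,uv in obs]),[.6,0,.1]); return r.x,r.fun
def dark(im,uv,w=14,th=60):
    x,y=map(int,uv); g=im[y-w:y+w,x-w:x+w].max(2); n,l,s,c=cv2.connectedComponentsWithStats((g<th).astype(np.uint8))
    k=1+np.argmax(s[1:,4]); return c[k]+[x-w,y-w],s[k,4]
E
python3 - <<'E'
from h import *
I={c:cv2.imread(f"pics/{c}0.png") for c in("scene","top")}; C={c:cam(c) for c in I}
T={2:((201.7,154),(181,196)),1:((263.5,161),(233.5,169)),3:((326.6,158),(270.5,139))}
a=np.radians(35); K=[]
for i,(u,v) in T.items():
    (pu,n1),(pv,n2)=dark(I["top"],u),dark(I["scene"],v)
    X,f=tri([(C["top"],pu),(C["scene"],pv)]); K.append(X); print(i,pu.round(1),n1,pv.round(1),n2,X.round(4),f.round(1))
# rack yaw: head centre 27.5 mm up the axis, lip edge r down-slope
def lip(yaw):
    c,s=np.cos(yaw),np.sin(yaw); z=np.array([-np.sin(a)*c,-np.sin(a)*s,np.cos(a)]); x=np.array([np.cos(a)*c,np.cos(a)*s,np.sin(a)])
    return [k-.0275*z-r*x for k,r in zip(K,(.06,.05,.07))],z,x
for yaw in (-.09,-.07,-.05,-.03):
    L,z,x=lip(yaw); c,s=np.cos(yaw),np.sin(yaw); print(yaw,[np.round([p[0]*c+p[1]*s,-p[0]*s+p[1]*c,p[2]],4).tolist() for p in L])
# pan rim: outer contour via fit of ring points
for c in I:
    ctr={"top":(297.5,222.5),"scene":(303,183)}[c]; print(c,plane(C[c],ctr,.07).round(4))
E
```

```text
2 [201.8 154.8] 124 [180.5 196.5] 111 [0.5963 0.1717 0.0824] [-0.1 -0.1  0.1  0. ]
1 [264.2 162. ] 126 [233.3 169.3] 88 [0.5809 0.0069 0.0771] [-0.2 -0.2  0.2  0. ]
3 [326.5 158. ] 119 [270.1 139.3] 75 [ 0.5912 -0.1575  0.0881] [ 0.  0. -0. -0.]
-0.09 [[0.5451, 0.2246, 0.0255], [0.5527, 0.0591, 0.0259], [0.5614, -0.1037, 0.0254]]
-0.07 [[0.5494, 0.2129, 0.0255], [0.5538, 0.0475, 0.0259], [0.5592, -0.1158, 0.0254]]
-0.05 [[0.5536, 0.2012, 0.0255], [0.5546, 0.0359, 0.0259], [0.5568, -0.1277, 0.0254]]
-0.03 [[0.5575, 0.1895, 0.0255], [0.5552, 0.0243, 0.0259], [0.5541, -0.1397, 0.0254]]
scene [ 0.4119 -0.0697  0.07  ]
top [ 0.4214 -0.0825  0.07  ]
```

```bash
cat >> h.py <<'E'
t_=np.linspace(0,2*np.pi,180,endpoint=False)
def ring(c,r): return np.c_[c[0]+r*np.cos(t_),c[1]+r*np.sin(t_),np.full(180,c[2])]
def samp(g,uv): return cv2.remap(g,uv[:,0].astype(np.float32)[None],uv[:,1].astype(np.float32)[None],cv2.INTER_LINEAR)[0]
def fitpan(C,im,c0,span=.016,d=.003,r=.057,z=.07):
    g=cv2.cvtColor(im,cv2.COLOR_BGR2GRAY).astype(np.float32)
    f=lambda c:np.mean(np.clip(samp(g,proj(C,ring([*c,z],r+d)))-samp(g,proj(C,ring([*c,z],r-d))),-20,60))
    G=[(f((x,y)),x,y) for x in np.arange(c0[0]-span,c0[0]+span,.001) for y in np.arange(c0[1]-span,c0[1]+span,.001)]
    return max(G)
E
python3 - <<'E'
from h import *
out=[]
for c in("scene","top"):
    im=cv2.imread(f"pics/{c}0.png"); C=cam(c); s,x,y=fitpan(C,im,(.417,-.078)); print(c,round(float(s),1),round(x,4),round(y,4))
    b=proj(C,[[x,y,.07]])[0]; x0,y0=(b-50).astype(int); k=4
    v=cv2.resize(im[y0:y0+100,x0:x0+100],None,fx=k,fy=k,interpolation=cv2.INTER_CUBIC)
    for r in(.057,.054):
        for p in proj(C,ring([x,y,.07],r)): cv2.circle(v,tuple(int(q) for q in (p-[x0,y0]+.5)*k),1,(0,0,255),-1)
    out.append(v)
cv2.imwrite("pics/pan.png",np.hstack(out))
E
```

```text
scene 30.4 0.418 -0.078
top 44.2 0.419 -0.079
```

View pics/pan.png

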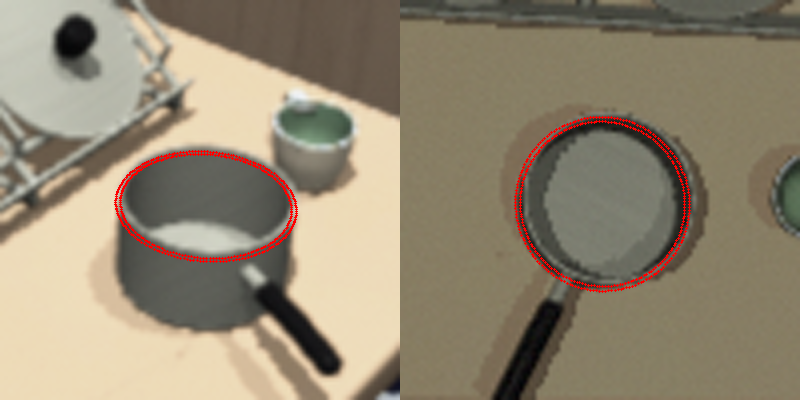

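The red rim circle sits right on the rim in the scene view. In the top view it is about 1 px low. That puts the pan at about (0.420, -0.079). Next I'll work out the pre-grasp.

```bash
cat >> h.py <<'E'
from scipy.spatial.transform import Rotation as Ro
from rig import telemetry
def axes(yaw,tilt):
    c,s=np.cos(yaw),np.sin(yaw); z=np.array([np.sin(tilt)*c,np.sin(tilt)*s,-np.cos(tilt)]); y=np.array([-s,c,0]); return np.c_[np.cross(y,z),y,z]
def goal(R,grip,back=0):
    s=telemetry.sense(); p=grip-R[:,2]*(.155+back)
    print("t",s["time_s"],"tcp",np.round(s["position"],4),"goal",p.round(4)); print("rotvec",Ro.from_matrix(R@np.array(s["ee_rot"]).T).as_rotvec().round(4),"cm",((p-s["position"])*100).round(2),"F",np.round(s["wrist_force"],1),"gap",round(s["finger_gap"],4))
E
python3 - <<'E'
from h import *
R=axes(-.042,np.radians(35)); k=np.array([.5963,.1717,.0824])-R[:,2]*.0025; print(k)
goal(R,k,.09)
E
```

```text
[0.59486732 0.17176021 0.08444788]
t 0.9 tcp [0.2471 0.6281 0.4047] goal [0.4545 0.1777 0.2851]
rotvec [-0.127  -0.6003  0.3223] cm [ 20.74 -45.05 -11.96] F [ 0.   0.6 -0.9] gap 0.0852
```

Emit:
move_arm(deltas=[[[-0.008, -0.0375, 0.02, 1.3, -2.8, 0, 1], [-0.008, -0.0375, 0.02, 1.3, -2.8, 0, 1], [-0.008, -0.0375, 0.02, 1.3, -2.8, 0, 1], [-0.008, -0.0375, 0.02, 1.3, -2.8, 0, 1], [-0.008, -0.0375, 0.02, 1.3, -2.8, 0, 1], [-0.008, -0.0375, 0.02, 1.3, -2.8, 0, 1], [-0.008, -0.0375, 0.02, 1.3, -2.8, 0, 1], [-0.008, -0.0375, 0.02, 1.3, -2.8, 0, 1]]])

```text
time_s: 1.9
position: [0.3514, 0.4032, 0.4049]
ee_rot: [[-0.931, 0.207, 0.301], [0.205, 0.978, -0.039], [-0.302, 0.026, -0.953]]
wrist_force: [-0.2, 0.4, 0.8]
finger_gap: 0.0854
grip_force: 0.0
```

Emit:
move_arm(deltas=[[[-0.008, -0.0375, 0.02, 1.3, -2.8, -1, 1], [-0.008, -0.0375, 0.02, 1.3, -2.8, -1.5, 1], [-0.008, -0.0375, 0.02, 1.3, -2.8, -1.5, 1], [-0.008, -0.0375, 0.02, 1.3, -2.8, -2, 1], [-0.008, -0.0375, 0.02, 1.3, -2.8, -2, 1], [-0.008, -0.0375, 0.02, 1.3, -2.8, -2, 1], [-0.008, -0.0375, 0.02, 1.3, -2.8, -2, 1], [-0.008, -0.0375, 0.02, 1.3, -2.8, 0, 1]]])

```text
time_s: 2.9
position: [0.4544, 0.1788, 0.2827]
ee_rot: [[-0.82, 0.044, 0.571], [0.035, 0.999, -0.027], [-0.572, -0.002, -0.82]]
wrist_force: [0.3, 1.1, -0.4]
finger_gap: 0.0855
grip_force: 0.0
```

```bash
python3 - <<'E'
from h import *
R=axes(-.042,np.radians(35)); k=np.array([.5949,.1718,.0844])
im=imaging.grab_frame("wrist")[:,:,::-1].copy(); cv2.imwrite("pics/w1.png",im); C=cam("wrist")
u=proj(C,[k-R[:,2]*-.0025])[0]; print("pred head centre",u)
try: print(dark(im,u,40))
except Exception as e: print(e)
cv2.circle(im,tuple(int(q) for q in u),4,(0,0,255),1); cv2.imwrite("pics/w1o.png",im)
goal(R,k,.09); print(C[1],C[2].round(3).tolist())
E
```

```text
pred head centre [257.03333984 202.02435346]
(array([254.74365274, 205.31613432]), np.int32(1221))
t 2.95 tcp [0.4552 0.1769 0.2833] goal [0.4545 0.1777 0.2851]
rotvec [ 0.004  -0.0007  0.0032] cm [-0.07  0.08  0.18] F [ 0.4 -2.   1. ] gap 0.0854
[0.4183996  0.17884893 0.2194351 ] [[0.046, 0.637, 0.769], [0.999, -0.025, -0.038], [-0.005, 0.77, -0.638]]
```

View pics/w1o.png

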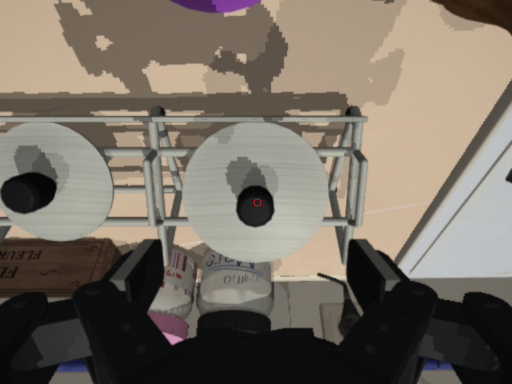

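The wrist view shows the 120 mm lid centred at about (254,190). Its knob is at (255,205), within 3 px of the prediction, and the fingers straddle it. Moving in and closing.

Emit:
move_arm(deltas=[[[0, 0, 0, 0.65, -0.03, -0.9, 1], [0, 0, 0, 0.65, -0.03, -0.9, 1], [0, 0, 0, 0.65, -0.03, -0.9, 1], [0, 0, 0, 0.65, -0.03, -0.9, 1], [0, 0, 0, 0.65, -0.03, -0.9, 1], [0, 0, 0, 0.65, -0.03, -0.9, 1], [0, 0, 0, 0.65, -0.03, -0.9, 1], [0, 0, 0, 0.6, -0.03, -0.85, 1]]])

```text
time_s: 3.95
position: [0.5071, 0.1777, 0.2125]
ee_rot: [[-0.818, 0.044, 0.573], [0.036, 0.999, -0.026], [-0.573, -0.0, -0.819]]
wrist_force: [-0.4, -0.3, 0.4]
finger_gap: 0.0859
grip_force: 0.0
```

Emit:
move_arm(deltas=[[[0, 0, 0, 0, 0, 0, 1], [0, 0, 0, 0, 0, 0, 0.6], [0, 0, 0, 0, 0, 0, 0.4], [0, 0, 0, 0, 0, 0, 0.3], [0, 0, 0, 0, 0, 0, 0.2], [0, 0, 0, 0, 0, 0, 0.1], [0, 0, 0, 0, 0, 0, 0], [0, 0, 0, 0, 0, 0, 0]]])

```text
time_s: 4.95
position: [0.5065, 0.1778, 0.2138]
ee_rot: [[-0.818, 0.044, 0.574], [0.036, 0.999, -0.026], [-0.574, -0.0, -0.819]]
wrist_force: [-6.6, 0.1, 5.1]
finger_gap: 0.0258
grip_force: 58.5
```

Emit:
move_arm(deltas=[[[0, 0, 0, -0.3, 0.01, 0.45, 0], [0, 0, 0, -0.5, 0.02, 0.7, 0], [0, 0, 0, -0.7, 0.03, 1.0, 0], [0, 0, 0, -0.7, 0.03, 1.0, 0], [0, 0, 0, -0.7, 0.03, 1.0, 0], [0, 0, 0, -0.7, 0.03, 1.5, 0], [0, 0, 0, -0.7, 0.03, 2.0, 0], [0, 0, 0, 0, 0, 2.5, 0]]])

```text
time_s: 5.95
position: [0.4623, 0.1794, 0.3148]
ee_rot: [[-0.82, 0.044, 0.571], [0.036, 0.999, -0.026], [-0.572, -0.001, -0.82]]
wrist_force: [-0.2, 0.8, -0.8]
finger_gap: 0.026
grip_force: 59.1
```

```bash
python3 - <<'E'
from h import *
for c in("wrist","scene"):
    im=imaging.grab_frame(c)[:,:,::-1]; cv2.imwrite(f"pics/{c}2.png",im)
a=cv2.imread("pics/wrist2.png"); b=cv2.imread("pics/scene2.png")
cv2.imwrite("pics/g2.png",cv2.resize(np.hstack([a,b]),(800,300),interpolation=cv2.INTER_AREA))
R=axes(-.042,0); goal(R,np.array([.420,-.079,.180]))
E
```

```text
t 6.05 tcp [0.4645 0.1802 0.3185] goal [ 0.42  -0.079  0.335]
rotvec [0.0235 0.6165 0.0028] cm [ -4.45 -25.92   1.65] F [ 0.5  0.5 -0.3] gap 0.0257
```

View pics/g2.png

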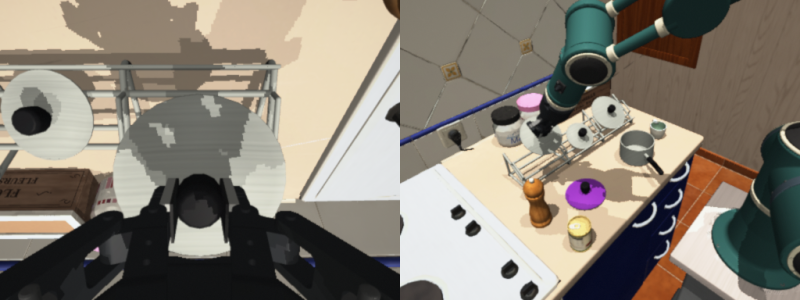

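The lid is lifted and held at the knob, and the other two are still in the rack. Next I level it and carry it to above the pan.

Emit:
move_arm(deltas=[[[0.001, 0.025, 0, -0.3, -0.8, 1, 0], [0.002, 0.0385, 0, -0.3, -1.6, 1, 0], [0.002, 0.0385, 0, -0.3, -1.7, 1, 0], [0.002, 0.0385, 0, -0.3, -1.7, 0.5, 0], [0.002, 0.0385, 0, -0.3, -1.7, 0.5, 0], [0.002, 0.0385, 0, -0.3, -1.7, 0, 0], [0.002, 0.0385, 0, -0.3, -1.7, 0, 0], [0.002, 0.0385, 0, -0.3, -1.7, 0, 0]]])

```text
time_s: 7.05
position: [0.439, 0.0529, 0.3536]
ee_rot: [[-0.95, 0.045, 0.308], [0.043, 0.999, -0.013], [-0.308, 0.001, -0.951]]
wrist_force: [1.0, -0.7, -1.0]
finger_gap: 0.0262
grip_force: 59.1
```

Emit:
move_arm(deltas=[[[0.002, 0.0385, 0, -0.3, -1.7, 0, 0], [0.002, 0.0385, 0, -0.3, -1.7, 0, 0], [0.002, 0.0385, 0, -0.3, -1.7, 0, 0], [0.002, 0.0385, 0, -0.3, -1.7, -0.3, 0], [0.002, 0.0385, 0, -0.3, -1.7, -0.5, 0], [0.002, 0.0385, 0, -0.3, -1.7, -0.5, 0], [0, 0.0385, 0, -0.3, -1.7, -0.5, 0], [0, 0.0385, 0, 0, -1.2, -0.5, 0]]])

```text
time_s: 8.05
position: [0.4181, -0.0781, 0.3307]
ee_rot: [[-0.999, 0.046, 0.005], [0.046, 0.999, -0.001], [-0.005, -0.001, -1.0]]
wrist_force: [1.0, -0.5, -1.3]
finger_gap: 0.0258
grip_force: 59.1
```

```bash
python3 - <<'E'
from h import *
for c in("wrist","scene","top"):
    im=imaging.grab_frame(c)[:,:,::-1]; cv2.imwrite(f"pics/{c}3.png",im)
goal(axes(-.042,0),np.array([.420,-.079,.180]))
C=cam("wrist"); np.savez("wc3.npz",K=C[0],t=C[1],R=C[2])
b=cv2.imread("pics/scene3.png"); u=proj(cam("scene"),[[.42,-.079,.1]])[0].astype(int); u=np.clip(u,[75,75],[512-75,384-75])
b=cv2.resize(b[u[1]-75:u[1]+75,u[0]-75:u[0]+75],(400,400),interpolation=cv2.INTER_CUBIC)
a=cv2.resize(cv2.imread("pics/wrist3.png"),(400,300))
cv2.imwrite("pics/g3.png",np.hstack([cv2.copyMakeBorder(a,0,100,0,0,0),b]))
E
```

```text
t 8.2 tcp [ 0.4186 -0.0777  0.3309] goal [ 0.42  -0.079  0.335]
rotvec [0.0003 0.0064 0.0045] cm [ 0.14 -0.13  0.41] F [-0.7  1.2 -0.5] gap 0.0256
```

View pics/g3.png

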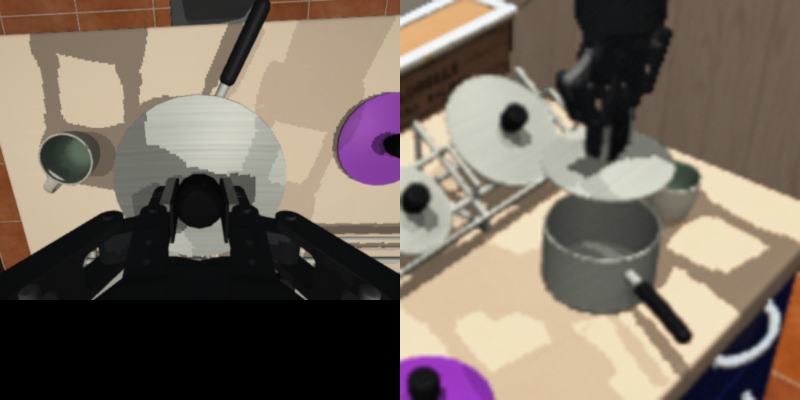

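```bash
cat >> h.py <<'E'
def lidring(p,r=.06):
    n=Ro.from_rotvec([p[3],p[4],0]).as_matrix(); return p[:3]+(r*np.c_[np.cos(t_),np.sin(t_),0*t_])@n.T
def edges(C,im,p,w):
    g=cv2.GaussianBlur(im,(3,3),0).astype(np.float32); s=g[:,:,2]-g[:,:,0]
    a,b=proj(C,lidring(p)),proj(C,lidring(p,.061)); n=(b-a)/np.linalg.norm(b-a,axis=1)[:,None]
    D=np.arange(-w,w+.01,.25); S=np.array([samp(s,a+n*(d+1))-samp(s,a+n*(d-1)) for d in D])
    br=np.array([samp(g[:,:,1],a+n*(d-2)) for d in D]); S[br<70]=0
    k=S.argmax(0); return a,n,D[k],(S.max(0)>12)&(k>0)&(k<len(D)-1)
def fitlid(views,p):
    p=np.array(p,float)
    for w in(10,6,4,3):
        E=[(C,edges(C,im,p,w)) for C,im in views]
        def f(q):
            return np.concatenate([np.sum((a+n*d[:,None]-proj(C,lidring(q)))*n,axis=1)[m] for C,(a,n,d,m) in E])
        r=least_squares(f,p,loss="soft_l1",f_scale=.5,x_scale=[.01]*3+[.1]*2); p=r.x
    return p,[int(e[3].sum()) for _,e in E],np.sqrt(np.mean(np.clip(f(p),-2,2)**2))
E
python3 - <<'E'
from h import *
z=np.load("wc3.npz"); V={"wrist":(z["K"],z["t"],z["R"]),"scene":cam("scene"),"top":cam("top")}
L={c:(V[c],cv2.imread(f"pics/{c}3.png")) for c in V}
p0=[.4186,-.0777,.331-.155-.0285,0,0]
for S in (["wrist"],["scene"],["wrist","scene"],["wrist","scene","top"]):
    p,n,e=fitlid([L[s] for s in S],p0); print(S,p.round(4),n,round(e,2))
v=L["wrist"][1].copy()
for q in proj(V["wrist"],lidring(p)): cv2.circle(v,tuple(int(i+.5) for i in q),0,(0,0,255),-1)
w=L["scene"][1].copy()
for q in proj(V["scene"],lidring(p)): cv2.circle(w,tuple(int(i+.5) for i in q),0,(0,0,255),-1)
u=proj(V["scene"],[p[:3]])[0].astype(int)
cv2.imwrite("pics/f3.png",np.hstack([cv2.resize(v,(400,300)),cv2.resize(w[u[1]-38:u[1]+37,u[0]-50:u[0]+50],(400,300),interpolation=cv2.INTER_CUBIC)]))
E
```

```text
['wrist'] [ 0.4196 -0.0774  0.1454  0.0013 -0.0144] [120] 0.31
['scene'] [ 0.4208 -0.0831  0.1427 -0.0135  0.0062] [44] 0.41
['wrist', 'scene'] [ 0.4195 -0.0775  0.1456  0.0046 -0.0109] [120, 42] 0.6
['wrist', 'scene', 'top'] [ 0.4195 -0.0774  0.1455  0.0019 -0.0129] [120, 43, 74] 0.57
```

View pics/f3.png

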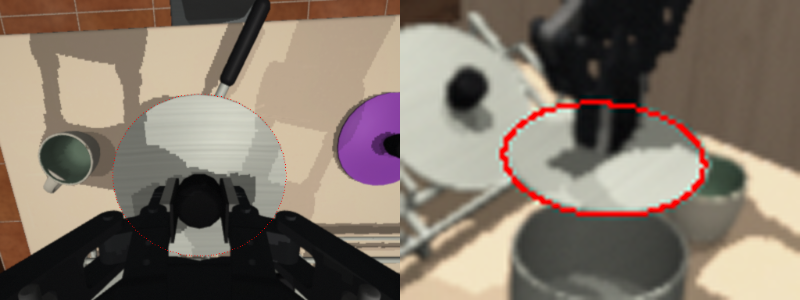

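The fitted flange circle follows the lid's edge in both views. The lid is level within about 0.013 rad. I'll re-fit the pan rim using only far-side edges, since the near wall biases the fit.

```bash
python3 - <<'E'
from h import *
import h
for far in (0,1):
  A=[]
  for c in("top","scene"):
    C=cam(c); im=cv2.imread(f"pics/{c}0.png"); p=np.array([.42,-.079])
    for w in(6,4,3):
        h.lidring_=h.lidring
        h.lidring=lambda q,r=.06:h.lidring_(q,r-.003)
        a,n,d,m=edges(C,im,[*p,.07,0,0],w); h.lidring=h.lidring_
        v=ring([0,0,0],1)[:,:2]@(C[1][:2]-p)/np.linalg.norm(C[1][:2]-p); hh=np.radians(1)
        m=m&((v<.1) if far else True)
        f=lambda q:np.sum((a+n*d[:,None]-proj(C,ring([*q,.07],.057)))*n,axis=1)[m]
        p=least_squares(f,p,loss="soft_l1",f_scale=.5,x_scale=.01).x
    print(far,c,p.round(4),m.sum(),np.abs(f(p)).mean().round(2))
E
```

```text
0 top [ 0.423  -0.0817] 147 0.8
0 scene [ 0.421  -0.0835] 111 0.47
1 top [ 0.4248 -0.0838] 68 0.15
1 scene [ 0.4209 -0.084 ] 81 0.31
```

The two pan estimates differ by up to about 5 mm, so I'll step aside and view the pan and lid together with the accurate wrist camera.

Emit:
move_arm(deltas=[[[0, 0.012, 0, 0.3, 1, 0, 0], [0, 0, 0, 0.6, 2, 0, 0], [0, 0, 0, 0.6, 2.2, 0, 0], [0, 0, 0, 0.6, 2.2, 0, 0], [0, 0, 0, 0.6, 2.2, 0, 0], [0, 0, 0, 0.6, 2.2, 0, 0], [0, 0, 0, 0.6, 1.7, 0, 0], [0, 0, 0, 0.1, 0.5, 0, 0]]])

```text
time_s: 9.2
position: [0.4589, 0.064, 0.3319]
ee_rot: [[-0.999, 0.043, -0.004], [0.043, 0.999, -0.001], [0.004, -0.001, -1.0]]
wrist_force: [-0.6, 0.1, -0.8]
finger_gap: 0.026
grip_force: 59.2
```

```bash
cat >> h.py <<'E'
def shot(n):
    s=telemetry.sense(); C=cam("wrist"); im=imaging.grab_frame("wrist")[:,:,::-1].copy(); cv2.imwrite(f"pics/{n}.png",im); np.savez(n+".npz",K=C[0],t=C[1],R=C[2]); return C,im,s
E
python3 - <<'E'
from h import *
for i in range(2):
    C,im,s=shot(f"w4{i}"); p=np.array(s["position"]); print(p.round(4), np.array(s["ee_rot"]).round(4).tolist())
    L,n,e=fitlid([(C,im)],[p[0],p[1],p[2]-.1835,0,0]); print("lid",L.round(4),n,round(e,2),"lid-tcp",(L[:3]-p).round(4))
    print("pan",[np.round(float(x),4) for x in fitpan(C,im,(.42,-.08),d=.0015)])
x,y=.42,-.08
v=im.copy()
for q in proj(C,ring([x,y,.07],.057)): cv2.circle(v,tuple(int(i+.5) for i in q),0,(0,0,255),-1)
cv2.imwrite("pics/w4o.png",v)
E
```

```text
[0.4589 0.064  0.3319] [[-0.9991, 0.0433, -0.0039], [0.0433, 0.9991, -0.0006], [0.0039, -0.0008, -1.0]]
lid [ 0.458   0.0641  0.1464  0.0068 -0.0019] [80] 0.34 lid-tcp [-9.000e-04  1.000e-04 -1.855e-01]
pan [np.float64(18.1415), np.float64(0.423), np.float64(-0.078)]
[0.4588 0.0638 0.3318] [[-0.999, 0.0437, -0.0042], [0.0437, 0.999, -0.0004], [0.0042, -0.0006, -1.0]]
lid [0.4579 0.064  0.1464 0.0069 0.001 ] [80] 0.38 lid-tcp [-0.0009  0.0002 -0.1854]
pan [np.float64(18.1144), np.float64(0.423), np.float64(-0.078)]
```

View pics/w4o.png

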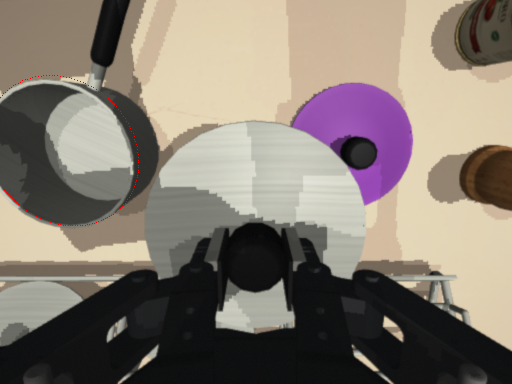

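The pan's rim is on the left, centred near (67,150), with the red circle about 2–3 px off at the top. I'll fit the bright rim band directly.

```bash
python3 - <<'E'
from h import *
v=[]
for n in("w40","w41"):
    z=np.load(n+".npz"); C=(z["K"],z["t"],z["R"]); im=cv2.imread(f"pics/{n}.png"); g=cv2.cvtColor(im,cv2.COLOR_BGR2GRAY).astype(np.float32)
    def f(c):
        u=proj(C,ring([*c,.07],.0555)); m=(u[:,0]>3)
        a,i,o=samp(g,u),samp(g,proj(C,ring([*c,.07],.0525))),samp(g,proj(C,ring([*c,.07],.0585)))
        return np.mean(np.clip(a-i,-20,60)[m])
    G=sorted([(f((x,y)),x,y) for x in np.arange(.408,.434,.0005) for y in np.arange(-.092,-.066,.0005)])[::-1]
    print([np.round(q,4).tolist() for q in G[:4]])
x,y=G[0][1:]
k=6; w=cv2.resize(im[60:240,0:180],None,fx=3.3,fy=3.3,interpolation=cv2.INTER_CUBIC)
for r in(.057,.054):
    for q in proj(C,ring([x,y,.07],r)): cv2.circle(w,tuple(int(i) for i in (q-[0,60]+.5)*3.3),1,(0,0,255),-1)
cv2.imwrite("pics/w5.png",w)
E
```

```text
[[37.8091, 0.422, -0.0845], [37.6847, 0.422, -0.084], [37.4391, 0.4225, -0.0845], [37.085, 0.4225, -0.084]]
[[37.1437, 0.422, -0.0845], [37.0018, 0.422, -0.084], [36.7453, 0.4225, -0.0845], [36.4439, 0.4225, -0.084]]
```

View pics/w5.png

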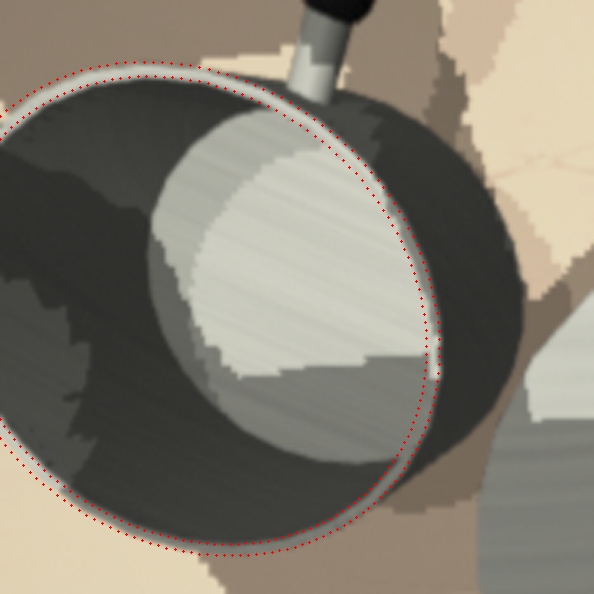

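The circles match the bright rim closely. The pan's centre is (0.422, -0.084), which agrees with the far-edge fits. Moving above it and down to about 1 cm over the rim.

Emit:
move_arm(deltas=[[[0, 0, 0, -0.2, -0.9, 0, 0], [0, 0, 0, -0.5, -2.1, 0, 0], [0, 0, 0, -0.5, -2.2, 0, 0], [0, 0, 0, -0.6, -2.3, 0, 0], [0, 0, 0, -0.6, -2.3, 0, 0], [0, 0, 0, -0.6, -2.3, 0, 0], [0, 0, 0, -0.5, -2.0, 0, 0], [0, 0, 0, -0.1, -0.75, 0, 0]]])

```text
time_s: 10.3
position: [0.4218, -0.0876, 0.3317]
ee_rot: [[-0.999, 0.048, -0.004], [0.048, 0.999, -0.001], [0.004, -0.001, -1.0]]
wrist_force: [-0.0, 0.5, -1.3]
finger_gap: 0.0255
grip_force: 59.2
```

Emit:
move_arm(deltas=[[[0, 0, 0, 0, 0, -0.5, 0], [0, 0, 0, 0, 0, -1, 0], [0, 0, 0, 0, 0, -1, 0], [0, 0, 0, 0, 0, -1, 0], [0, 0, 0, 0, 0, -1, 0], [0, 0, 0, 0, 0, -0.8, 0], [0, 0, 0, 0, 0, -0.4, 0], [0, 0, 0, 0, 0, 0, 0]]])

```text
time_s: 11.3
position: [0.4225, -0.0859, 0.2744]
ee_rot: [[-0.999, 0.045, -0.005], [0.045, 0.999, -0.001], [0.005, -0.001, -1.0]]
wrist_force: [-0.4, -0.1, -1.5]
finger_gap: 0.0257
grip_force: 59.2
```

```bash
python3 - <<'E'
from h import *
C,im,s=shot("w6"); p=np.array(s["position"]); print(p.round(4), np.array(s["ee_rot"]).round(4).tolist(),np.round(s["wrist_force"],1))
L,n,e=fitlid([(C,im)],[p[0],p[1],p[2]-.1835,0,0]); print("lid",L.round(4),n,round(e,2))
sc=imaging.grab_frame("scene")[:,:,::-1].copy(); S=cam("scene")
L,n,e=fitlid([(C,im),(S,sc)],[p[0],p[1],p[2]-.1835,0,0]); print("lid",L.round(4),n,round(e,2))
E
```

```text
[ 0.4225 -0.0859  0.2744] [[-0.999, 0.0453, -0.0049], [0.0453, 0.999, -0.0005], [0.0049, -0.0007, -1.0]] [-0.4 -0.1 -1.5]
lid [ 0.4214 -0.0857  0.0889  0.0005 -0.0017] [111] 0.32
lid [ 0.4213 -0.0856  0.0889 -0.0047 -0.0083] [111, 70] 0.6
```

Emit:
move_arm(deltas=[[[0, 0, 0, 0.05, 0.1, 0, 0], [0, 0, 0, 0, 0, -0.2, 0], [0, 0, 0, 0, 0, -0.3, 0], [0, 0, 0, 0, 0, -0.3, 0], [0, 0, 0, 0, 0, -0.3, 0], [0, 0, 0, 0, 0, -0.3, 0], [0, 0, 0, 0, 0, -0.2, 0], [0, 0, 0, 0, 0, 0, 0]]])

```text
time_s: 12.4
position: [0.423, -0.0849, 0.2585]
ee_rot: [[-0.999, 0.045, -0.005], [0.045, 0.999, -0.001], [0.005, -0.001, -1.0]]
wrist_force: [-0.4, -0.0, -1.2]
finger_gap: 0.0259
grip_force: 59.2
```

Emit:
move_arm(deltas=[[[0, 0, 0, 0, 0, -0.05, 0], [0, 0, 0, 0, 0, -0.05, 0], [0, 0, 0, 0, 0, -0.05, 0], [0, 0, 0, 0, 0, 0, 0], [0, 0, 0, 0, 0, 0, 0], [0, 0, 0, 0, 0, 0, 0], [0, 0, 0, 0, 0, 0, 0], [0, 0, 0, 0, 0, 0, 0]]])

```text
time_s: 13.4
position: [0.4231, -0.085, 0.2572]
ee_rot: [[-0.999, 0.045, -0.004], [0.045, 0.999, -0.001], [0.004, -0.001, -1.0]]
wrist_force: [-0.5, -0.6, -0.8]
finger_gap: 0.026
grip_force: 59.2
```

Emit:
move_arm(deltas=[[[0, 0, 0, 0, 0, -0.05, 0], [0, 0, 0, 0, 0, -0.05, 0], [0, 0, 0, 0, 0, -0.05, 0], [0, 0, 0, 0, 0, 0, 0], [0, 0, 0, 0, 0, 0, 0], [0, 0, 0, 0, 0, 0, 0], [0, 0, 0, 0, 0, 0, 0], [0, 0, 0, 0, 0, 0, 0]]])

```text
time_s: 14.4
position: [0.4232, -0.085, 0.257]
ee_rot: [[-0.999, 0.045, -0.005], [0.045, 0.999, -0.001], [0.005, -0.001, -1.0]]
wrist_force: [-5.0, 1.4, 10.0]
finger_gap: 0.0256
grip_force: 60.4
```

Contact came at the expected height with 10 N, so the lid is seated. Releasing and backing off straight up.

Emit:
move_arm(deltas=[[[0, 0, 0, 0, 0, 0.05, 0], [0, 0, 0, 0, 0, 0, 0.2], [0, 0, 0, 0, 0, 0, 0.4], [0, 0, 0, 0, 0, 0, 0.5], [0, 0, 0, 0, 0, 0, 0.7], [0, 0, 0, 0, 0, 0, 0.9], [0, 0, 0, 0, 0, 0, 1], [0, 0, 0, 0, 0, 0, 1]]])

```text
time_s: 15.4
position: [0.4231, -0.085, 0.2562]
ee_rot: [[-0.999, 0.045, -0.004], [0.045, 0.999, -0.001], [0.004, -0.001, -1.0]]
wrist_force: [0.5, 0.3, 0.5]
finger_gap: 0.0857
grip_force: 0.0
```

Emit:
move_arm(deltas=[[[0, 0, 0, 0, 0, 0.5, 1], [0, 0, 0, 0, 0, 1, 1], [0, 0, 0, 0, 0, 1.5, 1], [0, 0, 0, 0, 0, 2, 1], [0, 0, 0, 0, 0, 2, 1], [0, 0, 0, 0, 0, 2, 1], [0, 0, 0, 0, 0, 2, 1], [0, 0, 0, 0, 0, 0, 1]]])

```text
time_s: 16.4
position: [0.424, -0.0852, 0.3691]
ee_rot: [[-0.999, 0.045, 0.001], [0.045, 0.999, -0.002], [-0.001, -0.002, -1.0]]
wrist_force: [0.7, 0.6, 0.2]
finger_gap: 0.0858
grip_force: 0.0
```

```bash
python3 - <<'E'
from h import *
C,im,s=shot("w7"); print(np.round(s["position"],4),np.round(s["wrist_force"],1),s["time_s"])
L,n,e=fitlid([(C,im)],[.422,-.084,.0715,0,0]); print("lid",L.round(4),n,round(e,2))
sc=imaging.grab_frame("scene")[:,:,::-1].copy(); a=cv2.resize(im,(400,300))
u=proj(cam("scene"),[[.422,-.084,.08]])[0].astype(int)
b=cv2.resize(sc[u[1]-60:u[1]+60,u[0]-80:u[0]+80],(400,300),interpolation=cv2.INTER_CUBIC)
cv2.imwrite("pics/end.png",np.hstack([a,b]))
E
```

```text
[ 0.424  -0.0852  0.3691] [0.7 0.6 0.2] 16.4
lid [ 4.221e-01 -8.500e-02  7.140e-02  1.220e-02  4.000e-04] [168] 0.26
```

View pics/end.png

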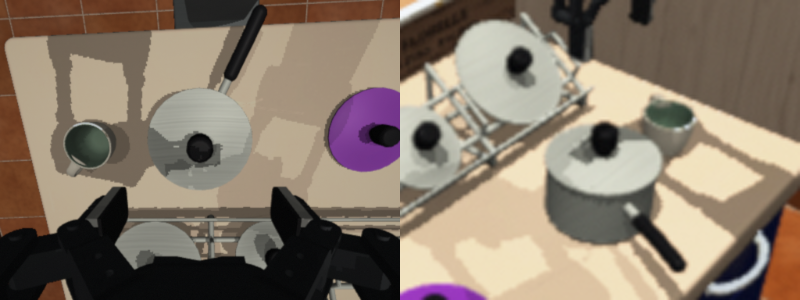

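The lid sits flat on the pan at a measured (0.422, -0.085) with mid-flange height 71.4 mm. The gripper is clear, so I'm handing in.

```bash
python3 -c "
from rig import workorder; print(workorder.close_job())"
```

```text
the job is handed in; nothing more can be done
None
```

The 120 mm lid is seated on the saucepan, centred within about 1 mm and level within about 0.7° by my last wrist-camera fit, and I handed the job in at about 16.5 s; the hand-in returned no verdict.

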